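Clear the jar and latch the paint cabinet

TASK

The tall jar stands in the way of the little plywood cabinet's open door. Set it upright in the rimmed tray on top of the cabinet, then push the door shut until its sprung latch snaps in and the door stays shut by itself. Push gently, never with more than 16 N (about a kilo and a half), do not slam the door, and leave the brush pot, the tub and the palette where they are.

Things in the scene. Friction and masses are not known exactly. Their poses are not given: they have to be found in the camera images.
- cabinet: Small plywood cabinet fixed to the bench. Origin on the bench, mid-width, in the hinge-axis plane: x into the cabinet, y along the front to the hinge side (robot's left), z up. Carcass spans x 15 to 155, y -99 to 99, z 0 to 150 mm. A steel strike bracket on its right (-y) flank, z 55 to 85 mm, reaches to y -105 and up to 26 mm in front of the origin.
- tray (a point): Centre of the tray on the cabinet's roof, on the roof's surface, 150 mm above the bench (cabinet frame x 80, y 45 mm). Square dark wood rim, 90 mm inside, 100 mm outside, 10 mm high. Axes as the cabinet's.
- door_hinge (a point): Point on the door's vertical hinge axis at bench height (cabinet frame x 0, y 90 mm); fixed. Axes as the cabinet's.
- door (a joint): Door angle, rad: 0 is shut, parallel to the front; grows as the free edge swings out to the robot (hinge at the robot's left; starts 1.0 to 1.3). Plywood panel 170 mm wide from the hinge axis, 12 to 142 mm above the bench, 14 mm thick: inner face in the hinge axis, outer face 14 mm outward. 0.45 kg, swings freely. Knob on it: 20 mm proud, 22 mm wide, 135 mm from the hinge, 45 mm high.
- door_push (a point): Good place to push: on the door's outer face, 140 mm from the hinge axis, 107 mm above the bench; moves with the door. x points through the door to the inside, y along it to the hinge. From 0.25 to 0.13 rad on a spring pin pushes back with 1.5 to 3 N; over the last 6 mm the latch adds to it, 8 to 12 N in all, which drops to a few N as it snaps in. A hard stop follows 2 mm later.
- jar: Tall straight jar of amber glass with a pale label and a black screw cap, 50 mm in diameter over its full height of 150 mm, about 0.3 kg, standing on the bench between the open door and the cabinet. Origin: centre of its underside.
- brush_pot: White pot of brushes, 64 mm wide, pot 95 mm and brushes about 220 mm high, right of the cabinet. Origin: centre of its underside. Leave alone.
- tub: Low white tub with a black lid, 72 mm wide, 65 mm high, left of the cabinet. Origin: centre of its underside. Leave alone.
- palette: White ceramic palette slab with dabs of dried paint, 110 x 75 x 14 mm, on the bench to the right, in front of the cabinet. Origin: centre of its underside. Leave alone.
- bolt (a point): Tip of the door's sprung brass bolt, 70 mm above the bench, 10 mm out of the free edge, 45 degree bevel to the inside; moves with the door. In the last 6 mm it climbs the strike, then snaps in behind it. The strike sits up to 9 mm deeper or shallower, not measured: the latched door angle is anywhere from -0.06 to 0.06. Not latched, the door springs back to 0.12 or more.
Things that resemble listed ones, but are neither listed nor needed, are in the scene too. Of the things that look like the jar, the smaller one is meant.

How it is judged:
On the way, in this order (a step that is already met when the one before it is completed fails the run):
1. the jar stands upright and released in the tray on the roof (horizontal distance between jar and tray below 0.03 m and z of jar in the frame of tray below 0.006 m and angle between jar's own z axis and vertical below 0.1 rad and contact force between the fingers and jar below 0.1 N), for 0.2 s.
2. the door is pushed to where its latch catches (value of joint door below 0.09 rad), for 0.1 s.
At the end, for the whole second after the job is handed in: The door, let go, stays within 0.09 rad of shut (held by the latch); the jar stands upright (within 0.1 rad) and at rest in the tray, its centre within 30 mm of the tray's; brush pot, tub and palette are within 20 mm of where they were (horizontal distance between jar and tray below 0.03 m and z of jar in the frame of tray below 0.006 m and angle between jar's own z axis and vertical below 0.1 rad and linear speed of jar below 0.02 m/s and value of joint door below 0.09 rad and distance of each of brush_pot, tub, palette from where it was at the start of the episode below 0.02 m); the robot touches nothing.
It fails at once if the robot pushes the door with more than 16 N (contact force between any of the fingers, the arm and door above 16 N).
It fails at once if the door is slammed: it swings shut faster than 2.5 rad/s (velocity of joint door below -2.5 rad/s).
It fails at once if the jar is tipped over (angle between jar's own z axis and vertical above 0.6 rad).
It fails at once if a bystander is knocked away (distance of any of brush_pot, tub, palette from where it was at the start of the episode above 0.03 m).
It also fails if it takes over 67 s, if anything falls off the work surface, if the arm or the gripper's body presses on something with over 40 N, if the wrist force passes 120 N, or if a joint passes its speed limit or range.

ROBOT

A 6-joint arm with a two-finger parallel gripper is mounted at the origin on the work surface. World frame = base frame: x ahead of the robot, y to its left, z up, the work surface at z = 0. Lengths are in m, angles in rad, forces in N, time in s.
With the tool pointing down it reaches from about 0.375 to 0.925 m from the base axis. Payload 5.7 kg.
Tool frame: the origin (TCP) lies on the centre line of the jaws, within the pads' length; the fingertips stand env.tips_ahead ahead of it and the grasp point (between the pads) lies 5 mm behind it (env.tips_ahead is the distance from the TCP to the fingertips, in m); z points along the fingers, y is the line along which they close (so a half turn about z gives the same grasp; the last joint's range is limited). The gripper opens to 85 mm and grips with 20 to 120 N. Pads are 22 mm wide; open, the fingers measure 114 mm over their backs; the gripper's body (76 mm by 85 mm) begins 54 mm behind the grasp point. The pads swing forward as they close: fully open they stand 13 mm farther back than shut.
Start: joints at [1.158, 0.359, 1.51, -0, 1.272, -0.115], TCP at [0.176, 0.574, 0.245] pointing down, gripper open.
Joint ranges: [-2.97, 2.97], [-1.01, 2.36], [0.21, 2.38], [-0.96, 4.11], [0.2, 2.71], [-2.98, 2.98]. Speed limits (rad/s): [2.39, 2.39, 3.14, 3.14, 3.14, 3.14].

INTERFACE

Orientations are given as a unit quaternion [x, y, z, w].
In Python, from plant import env gives the robot as it stands. Calls block until the motion is done:
- env.move_pose(position, orientation): joint-space move of the TCP to a pose.
- env.movel(position, rotation=None, max_speed=0.15, max_force=None): straight line of the TCP; rotation=None keeps the orientation; max_speed is the mean speed in m/s. With max_force (N) it stops when the force on the tool has changed by that much, and returns True; else False.
- env.movej(angles): joint-space move.
- env.set_gripper(opening): finger opening in m; the grip force is fixed at half the most; returns when the fingers have stopped.
- env.pause(seconds).
- env.inverse_kinematics(position, orientation): joint angles nearest the present ones, or None.
- env.grab_frame(name): name is "scene" or "top"; returns a dict with "frame" (384x512x3 uint8, red, green, blue), "mtx" (3x3 intrinsics, pixels), "extrinsics" (4x4, takes a point from camera to world coordinates). Camera axes: x right, y up, looking along -z (the intrinsics and any distortion apply to the point x, -y, -z); pixel columns grow to the right and rows downward; lengths in m; the calibration is good to about 2 mm. A picture is of the moment at which its call begins. There is no depth.
A pose or a line that the arm cannot do raises env.IKError and nothing moves.
- env.close_job(): hands the job in; it is judged then, once.
Readings, each from a call of its own:
- env.read_time(): time.
- env.read_q(): joint angles.
- env.read_dq(): joint speeds.
- env.read_effort(): joint torques, N m.
- env.read_eef_pos(): TCP position.
- env.read_ee_rot(): TCP orientation.
- env.read_force(): force on the tool from outside, world axes, zero at the start.
- env.read_moment(): the same for the moment, N m.
- env.read_opening(): finger opening in m.
- env.read_grasp_force(): force on a finger pad.
Only numpy, scipy, OpenCV 4.12 (cv2) and the standard library are available. Lean on these libraries where they do the work, as an engineer would, in place of code of your own. Each camera call takes 0.05 s, during which the arm holds its last target. There are 200 camera calls.

## Working session

There is one attempt and no reset: what is moved stays moved. The work goes in short steps, each a Python script; the robot and the scene stay as the last script left them, time stands still between calls to the robot, and variables do not carry over. Pictures are saved under pics/ and viewed, at most 10 in all, crops included, and the job is handed in when it is done.

```bash
mkdir -p pics; ls
python3 - <<'E'
from plant import env
import cv2
for n in("scene","top"):
    f=env.grab_frame(n); cv2.imwrite(f"pics/{n}0.png",cv2.resize(f["frame"][:,:,::-1],(800,600),interpolation=cv2.INTER_CUBIC)); print(n,f["mtx"].tolist(),f["extrinsics"].round(4).tolist(),[k for k in f])
print(env.tips_ahead,env.read_time(),env.read_ee_rot())
E
```

```text
pics
scene [[367.4288857379188, 0.0, 255.66760392167433], [0.0, 367.4288857379188, 193.87156022959488], [0.0, 0.0, 1.0]] [[-0.9901, -0.1264, 0.0616, 0.655], [0.1402, -0.8508, 0.5064, 0.367], [-0.0116, 0.51, 0.8601, 0.7564], [0.0, 0.0, 0.0, 1.0]] ['frame', 'mtx', 'extrinsics']
top [[491.84445409288895, 0.0, 260.4647029376098], [0.0, 491.84445409288895, 194.8195435366811], [0.0, 0.0, 1.0]] [[0.0191, 0.9981, -0.059, 0.525], [-0.9998, 0.019, -0.0018, 0.0003], [-0.0007, 0.0591, 0.9983, 1.2007], [0.0, 0.0, 0.0, 1.0]] ['frame', 'mtx', 'extrinsics']
0.014 0.1 [ 1.48376553e-01  9.88930578e-01 -8.10034898e-04 -2.34100720e-04]
```

View pics/scene0.png

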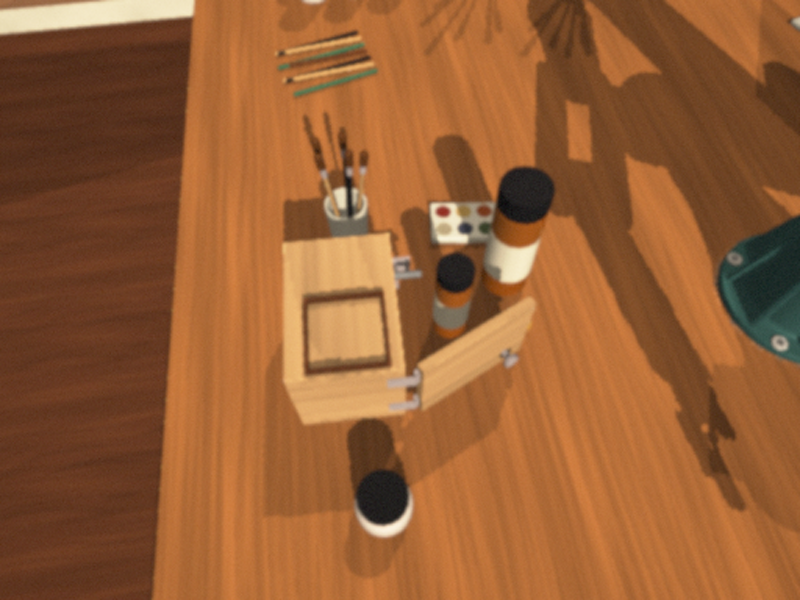

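View pics/top0.png

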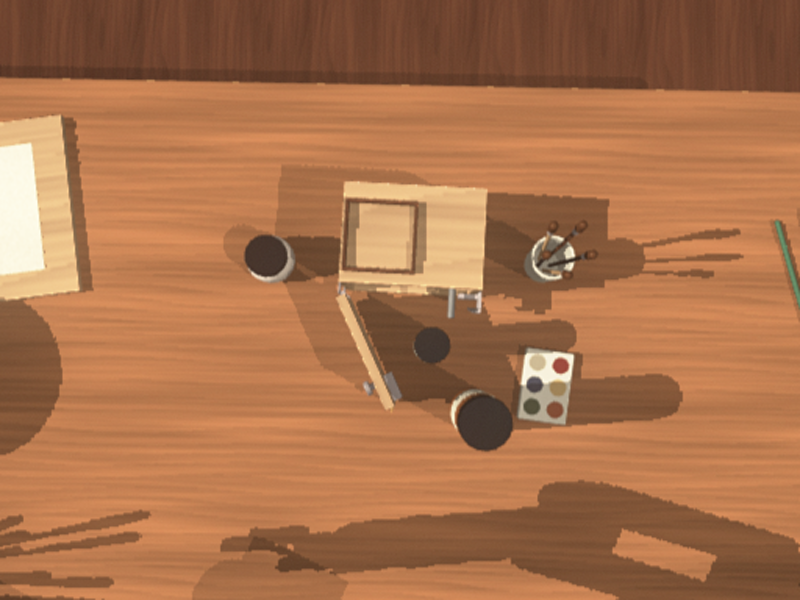

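The scene camera shows the small jar's cap at (455,270), the big look-alike at (525,195), and the door running from (420,385) to (533,310). In the top view the small cap is at (431,345), the big one at (484,422), the tray rim spans about (345..418, 198..272), and the door's top edge runs from (342,290) to (390,405).

```bash
cat > h.py <<'E'
import numpy as np, cv2
from plant import env
def ray(f,u,v):
    K=f["mtx"];E=f["extrinsics"]
    d=np.array([(u-K[0,2])/K[0,0],-(v-K[1,2])/K[1,1],-1.])
    return E[:3,3],E[:3,:3]@d
def plane(f,u,v,z):
    o,d=ray(f,u,v); return o+d*(z-o[2])/d[2]
def blobs(mask,amin=60):
    n,l,s,c=cv2.connectedComponentsWithStats(mask.astype(np.uint8)); return [(s[i],c[i],l==i) for i in range(1,n) if s[i][4]>amin]
def meet(f,p,g,q):
    o,d=ray(f,*p);o2,d2=ray(g,*q)
    t=np.linalg.lstsq(np.c_[d,-d2],o2-o,rcond=None)[0]
    return (o+d*t[0]+o2+d2*t[1])/2, np.linalg.norm(o+d*t[0]-o2-d2*t[1])
E
python3 - <<'E'
from h import *
S=env.grab_frame("scene");T=env.grab_frame("top")
for n,f in(("S",S),("T",T)):
    m=f["frame"].max(2)<60
    for s,c,_ in blobs(m,200): print(n,"black",s,c.round(1))
f=T;hsv=cv2.cvtColor(f["frame"],cv2.COLOR_RGB2HSV)
for p in((380,230),(450,240),(345,235),(365,345),(380,371),(410,320),(250,450)): print(p,f["frame"][int(p[1]/1.5625),int(p[0]/1.5625)],hsv[int(p[1]/1.5625),int(p[0]/1.5625)])
# light plywood
c=T["frame"][100:290,180:330][:,:,::-1]; cv2.imwrite("pics/crop.png",cv2.resize(c,None,fx=4,fy=4,interpolation=cv2.INTER_NEAREST)[:600*2,:800]) if 0 else cv2.imwrite("pics/crop.png",cv2.resize(T["frame"][108:268,205:335][:,:,::-1],None,fx=3.75,fy=3.75,interpolation=cv2.INTER_NEAREST))
E
```

```text
S black [318 108  36  34 983] [335.8 124.5]
S black [ 466  139   46   68 1717] [492.4 171.8]
S black [280 163  24  24 460] [291.1 174.3]
S black [228 301  32  34 862] [244.2 317.1]
(380, 230) [223 177 126] [ 16 111 223]
(450, 240) [235 192 137] [ 17 106 235]
(345, 235) [116  78  52] [ 12 141 116]
(365, 345) [230 183 131] [ 16 110 230]
(380, 371) [121  93  66] [ 15 116 121]
(410, 320) [107  73  49] [ 12 138 107]
(250, 450) [205 135  88] [ 12 146 205]
```

View pics/crop.png

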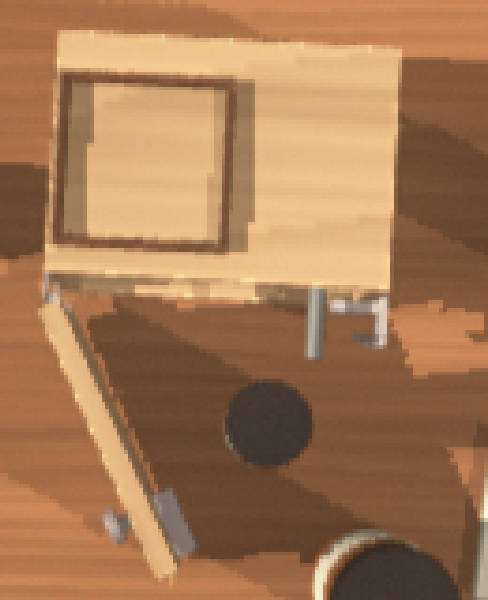

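The crop shows the rim's outer corners at (63,73), (238,80), (230,252), (52,243), the jar cap at (270,424), and the door's top face from (52,308) to (165,575). A strike bracket sits at (315,322) to (375,320).

Run:
```python
from h import *
S=env.grab_frame("scene");T=env.grab_frame("top")
m=T["frame"].max(2)<85
for s,c,_ in blobs(m,300): print(s,c.round(1), plane(T,*c,.15).round(4))
g=lambda x,y,z:plane(T,x/3.75+205-.5+.13,y/3.75+108-.37,z)
rim=np.array([g(*p,.16) for p in((63,73),(238,80),(230,252),(52,243))]);print("rim",rim.round(4),"ctr",rim.mean(0).round(4),np.linalg.norm(np.diff(rim,axis=0),axis=1).round(4))
roof=np.array([g(*p,.15) for p in((58,30),(402,48),(390,293),(45,270))]);print("roof",roof.round(4),"ctr",roof.mean(0).round(4),np.linalg.norm(np.diff(roof,axis=0),axis=1).round(4))
y=roof[0]-roof[1];y2=rim[0]-rim[1]+rim[3]-rim[2];x2=rim[0]+rim[1]-rim[2]-rim[3]
print("yaw",np.arctan2(-y[0],y[1]),np.arctan2(-y2[0],y2[1]),np.arctan2(x2[1],x2[0]))
d=np.array([g(*p,.142) for p in((52,308),(165,575),(38,312),(155,582),(177,570))]);print("door",d.round(4))
# caps by two views
def cap(i,j): 
    p,e=meet(S,i,T,j);return p.round(4),e.round(4)
bs=[(s,c) for s,c,_ in blobs(m,300)]
for s,c in bs:
  for cs in((335.8,124.5),(291.1,174.3),(244.2,317.1)):
    r=cap(cs,c)
    if r[1]<.012: print(c.round(0),cs,r,"diam",s[2]/T["mtx"][0,0]*(1.2-r[0][2]))
```

```text
[157 151  27  26 532] [169.8 163.3] [0.6513 0.1983 0.15  ]
[265 210  23  23 411] [276.1 220.5] [ 0.5328 -0.0322  0.15  ]
[293 252  35  36 969] [309.8 269.9] [ 0.4297 -0.1055  0.15  ]
rim [[ 0.7299  0.0884  0.16  ]
 [ 0.7278 -0.0114  0.16  ]
 [ 0.6293 -0.0087  0.16  ]
 [ 0.6325  0.0923  0.16  ]] ctr [0.6799 0.0402 0.16  ] [0.0998 0.0985 0.101 ]
roof [[ 0.7569  0.0927  0.15  ]
 [ 0.7501 -0.1056  0.15  ]
 [ 0.6085 -0.1006  0.15  ]
 [ 0.618   0.0968  0.15  ]] ctr [ 0.6834 -0.0042  0.15  ] [0.1984 0.1417 0.1976]
yaw -0.03391455702530379 -0.026588550655277553 -0.034001919591446085
door [[0.5968 0.093  0.142 ]
 [0.4454 0.0248 0.142 ]
 [0.5944 0.101  0.142 ]
 [0.4413 0.0305 0.142 ]
 [0.4484 0.0181 0.142 ]]
[170. 163.] (244.2, 317.1) (array([0.6625, 0.215 , 0.0607]), np.float64(0.001)) diam 0.06254233374804
[276. 221.] (291.1, 174.3) (array([ 0.5331, -0.0326,  0.1369]), np.float64(0.0005)) diam 0.04971348115553249
[310. 270.] (335.8, 124.5) (array([ 0.4335, -0.1011,  0.1928]), np.float64(0.0002)) diam 0.07167306595947172
```

Run:
```python
from h import *
R=[0,1,0,0]
for p in([.533,-.0325,.36],[.533,-.0325,.125],[.68,.0405,.35],[.68,.0405,.277]): print(env.inverse_kinematics(p,R))
env.movel([.176,.574,.36])
env.move_pose([.533,-.0325,.36],R); env.movel([.533,-.0325,.20]); 
print(env.movel([.533,-.0325,.125],max_speed=.1,max_force=8))
env.set_gripper(.03); print(env.read_opening(),env.read_grasp_force(),env.read_eef_pos(),env.read_time())
env.movel([.533,-.0325,.345]); print(env.read_opening(),env.read_force(),env.read_time())
env.movel([.68,.0405,.345])
for n in("scene","top"):
    f=env.grab_frame(n); cv2.imwrite(f"pics/{n}1.png",f["frame"][:,:,::-1])
print(env.read_eef_pos(),env.read_time())
```

```text
[-1.90289587e-01  1.76498843e-01  1.48119081e+00 -4.44089210e-16
  1.48390300e+00 -1.76108591e+00]
[-1.90289587e-01  4.07919005e-01  1.78463172e+00 -4.44089210e-16
  9.49041926e-01 -1.76108591e+00]
[-4.18289990e-02  4.13403205e-01  1.16945167e+00 -4.44089210e-16
  1.55873778e+00 -1.61262533e+00]
[-4.18289990e-02  4.53376328e-01  1.27818895e+00 -4.44089210e-16
  1.41002737e+00 -1.61262533e+00]
False
0.049125155284546085 61.653724908828735 [ 0.53356269 -0.03265851  0.12584119] 6.2667
0.04871713915286744 [-0.36613661 -0.00573756 -1.63387119] 7.8833
[0.67941177 0.04010105 0.3452795 ] 9.225
```

View pics/scene1.png

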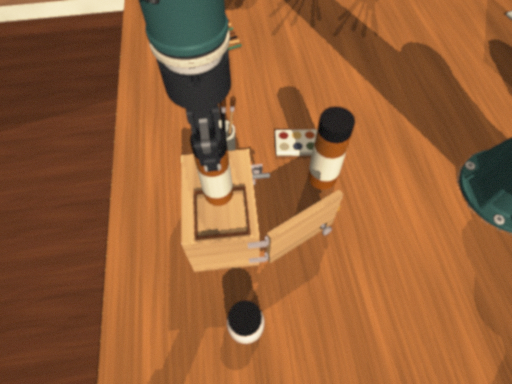

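The jar is gripped upright at about (215,180), above the tray. Next I lower it, release it and check.

```bash
cat >> h.py <<'E'
from scipy.spatial.transform import Rotation as Ro
H=np.array([.6015,.0887]);YAW=-.034
def pose(th,gap,z=.115,r=.14):
    a=YAW-th; n=np.array([np.cos(a),np.sin(a)]); u=np.array([n[1],-n[0]])
    p=H+r*u-n*(.025+gap)
    return [*p,z],(Ro.from_euler("z",a)*Ro.from_quat([0,1,0,0])).as_quat()
E
python3 - <<'E'
from h import *
print(env.movel([.68,.0405,.29],max_speed=.12), env.movel([.68,.0405,.268],max_speed=.03,max_force=3),env.read_eef_pos(),env.read_force())
env.set_gripper(.085); env.pause(.3); print(env.read_grasp_force(),env.read_time())
env.movel([.68,.0405,.37])
for th in(1.114,.6,.2,0): 
    p,q=pose(th,.02); print(th,np.round(p,3),env.inverse_kinematics(p,q))
p,q=pose(1.114,.025,z=.37); env.move_pose(p,q); env.set_gripper(0); print(env.read_time(),env.read_q())
for n in("scene","top"):
    f=env.grab_frame(n); cv2.imwrite(f"pics/{n}2.png",f["frame"][:,:,::-1])
E
```

```text
False True [0.68012735 0.04047612 0.27588865] [0.6716607  0.82225428 3.62109202]
0.0 11.1083
1.114 [0.455 0.072 0.115] [ 7.44867581e-03  3.37857178e-01  1.94934131e+00 -4.44089210e-16
  8.54394163e-01 -4.15347651e-01]
0.6 [0.482 0.003 0.115] [-1.38026219e-01  3.62461693e-01  1.90466878e+00 -4.44089210e-16
  8.74462181e-01 -1.07482255e+00]
0.2 [ 0.525 -0.037  0.115] [-2.01643127e-01  4.13569395e-01  1.80957488e+00 -4.44089210e-16
  9.18448378e-01 -1.53843945e+00]
0 [ 0.552 -0.05   0.115] [-2.14503893e-01  4.45340436e-01  1.74908476e+00 -4.44089210e-16
  9.47167454e-01 -1.75130022e+00]
13.7667 [ 1.75418555e-02  5.21548218e-02  1.60231483e+00 -1.69605891e-05
  1.48706573e+00 -4.05329665e-01]
```

View pics/scene2.png

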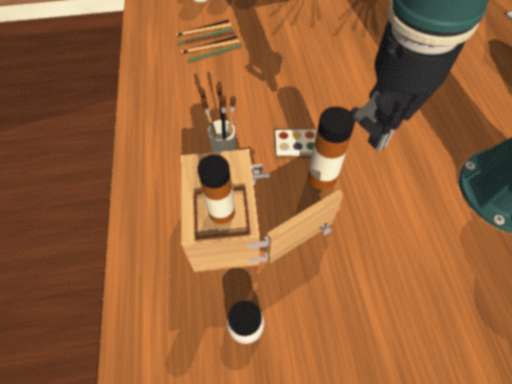

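View pics/top2.png

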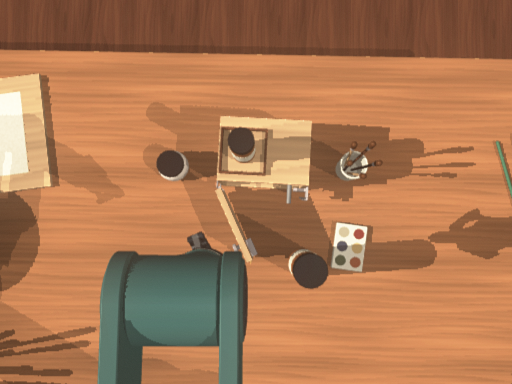

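The jar stands in the tray (scene view at about (217,190), top view cap at (241,143)). The gripper is on the outer side of the door at (200,243) in the top view, and the bystanders have not moved. Now I push the door.

```bash
cat > push.py <<'E'
from h import *
def fine(th0,f0,end=-.09,fmax=13.3):
    pk=0;out=[];th=th0;F=0
    while th>end:
        th-=.0035 if F>3.5 or th<.12 else .007
        p,q=pose(th,0); s=env.movel(p,q,max_speed=.02,max_force=6)
        a=YAW-th; F=-(env.read_force()-f0)[:2]@[np.cos(a),np.sin(a)]
        out.append((round(th,3),round(F,1))); pk=max(pk,F)
        if F>fmax or (pk>7 and F<pk-3): break
    print(out,pk,env.read_time()); return th
E
python3 - <<'E'
from push import *
T=env.grab_frame("top"); m=T["frame"][125:160,225:260].max(2)<85; s,c,_=max(blobs(m,50),key=lambda b:b[0][4]); print("jar",plane(T,c[0]+225,c[1]+125,.3).round(4))
p,q=pose(1.114,.025); env.movel(p,q,max_speed=.2); env.pause(.2); f0=env.read_force(); np.save("f0.npy",f0); print(f0)
for th in np.arange(1.114,.29,-.137):
    p,q=pose(th,0); s=env.movel(p,q,max_speed=.05,max_force=7); print(round(th,3),s,(env.read_force()-f0).round(1),env.read_time())
    if s: break
else:
    f=env.grab_frame("scene"); cv2.imwrite("pics/scene3.png",f["frame"][:,:,::-1])
E
```

```text
jar [0.6772 0.0404 0.3   ]
[-0.02201894 -0.92052571 -0.44542174]
1.114 False [1.  0.7 0.4] 16.1917
0.977 False [ 1.  -0.  -0.1] 16.7333
0.84 False [-0.2  0.4  0.2] 17.275
0.703 False [-0.3  2.2  1.2] 17.8167
0.566 False [0.1 0.9 0. ] 18.3583
0.429 False [-0.1  0.   0.4] 18.9
0.292 False [ 0.1  1.7 -0.5] 19.4417
```

Run:
```python
from push import *
fine(.292,np.load("f0.npy"))
f=env.grab_frame("scene"); cv2.imwrite("pics/scene4.png",f["frame"][:,:,::-1])
```

```text
[(0.285, np.float64(0.3)), (0.278, np.float64(1.1)), (0.271, np.float64(0.3)), (0.264, np.float64(-0.2)), (0.257, np.float64(0.3)), (0.25, np.float64(-0.3)), (0.243, np.float64(0.2)), (0.236, np.float64(-0.4)), (0.229, np.float64(-0.9)), (0.222, np.float64(0.1)), (0.215, np.float64(-0.3)), (0.208, np.float64(-0.1)), (0.201, np.float64(0.6)), (0.194, np.float64(-0.2)), (0.187, np.float64(0.7)), (0.18, np.float64(-0.3)), (0.173, np.float64(0.7)), (0.166, np.float64(1.0)), (0.159, np.float64(-0.3)), (0.152, np.float64(2.1)), (0.145, np.float64(1.9)), (0.138, np.float64(1.3)), (0.131, np.float64(2.3)), (0.124, np.float64(1.4)), (0.117, np.float64(2.3)), (0.113, np.float64(1.7)), (0.11, np.float64(1.5)), (0.106, np.float64(1.9)), (0.103, np.float64(1.4)), (0.099, np.float64(3.4)), (0.096, np.float64(2.3)), (0.092, np.float64(1.9)), (0.089, np.float64(1.8)), (0.085, np.float64(2.4)), (0.082, np.float64(2.1)), (0.078, np.float64(2.4)), (0.075, np.float64(1.4)), (0.071, np.float64(1.3)), (0.068, np.float64(1.9)), (0.064, np.float64(2.3)), (0.061, np.float64(2.4)), (0.057, np.float64(2.2)), (0.054, np.float64(2.0)), (0.05, np.float64(3.0)), (0.047, np.float64(1.8)), (0.043, np.float64(3.0)), (0.04, np.float64(2.9)), (0.036, np.float64(2.1)), (0.033, np.float64(2.8)), (0.029, np.float64(2.1)), (0.026, np.float64(2.7)), (0.022, np.float64(2.6)), (0.019, np.float64(1.7)), (0.015, np.float64(2.1)), (0.012, np.float64(2.0)), (0.008, np.float64(3.1)), (0.005, np.float64(2.2)), (0.001, np.float64(3.6)), (-0.002, np.float64(4.7)), (-0.006, np.float64(5.6)), (-0.009, np.float64(6.5)), (-0.013, np.float64(6.3)), (-0.016, np.float64(5.9)), (-0.02, np.float64(6.9)), (-0.023, np.float64(7.3)), (-0.027, np.float64(7.3)), (-0.03, np.float64(8.7)), (-0.034, np.float64(7.7)), (-0.037, np.float64(7.7)), (-0.041, np.float64(9.3)), (-0.044, np.float64(3.7))] 9.336789814324371 37.2417
```

View pics/scene4.png

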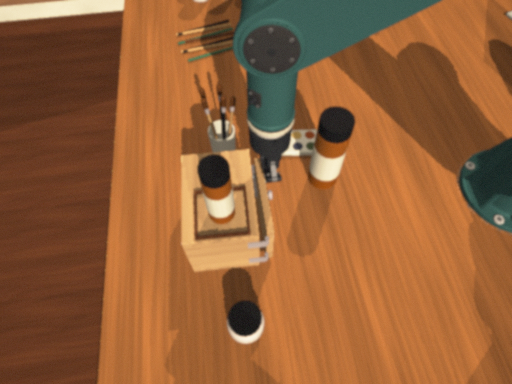

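The door looks shut, and the force fell from 9.3 to 3.7 N, which is the latch snapping in. I back off and check that it stays shut.

Run:
```python
from push import *
p,q=pose(-.044,.025); env.movel(p,q,max_speed=.04); env.pause(.5); p[2]=.36; env.movel(p,q); 
env.move_pose([.45,.25,.36],q); env.pause(.5)
f=env.grab_frame("top"); cv2.imwrite("pics/top5.png",cv2.resize(f["frame"][100:292,130:386][:,:,::-1],None,fx=3,fy=3)); print(env.read_time())
```

```text
42.1167
```

View pics/top5.png

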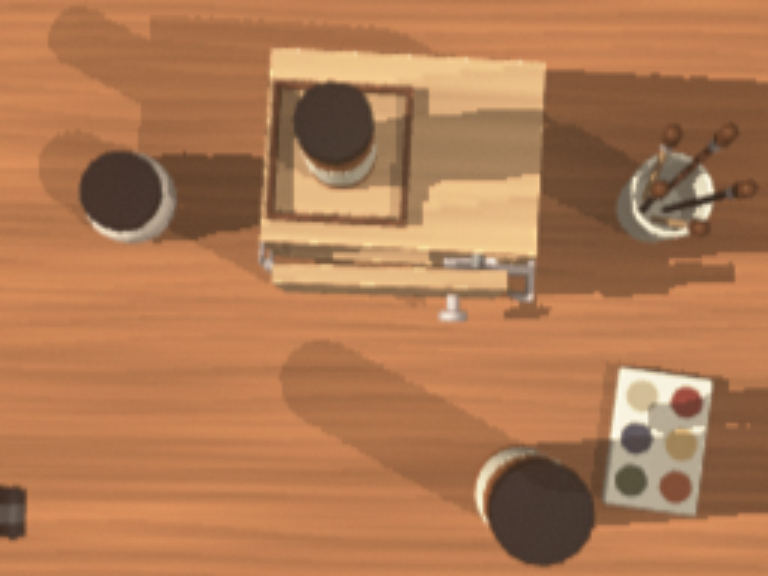

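The door lies parallel to the front, (272,272) to (505,285), with nothing touching it. The jar stands in the tray at (335,130) and the bystanders are where they were, so I hand it in.

```bash
python3 -c "
from plant import env
print(env.close_job())"
```

```text
the job is handed in; nothing more can be done
None
```

The jar stands upright in the tray, the door is latched and stayed shut by itself (peak push reading about 9 N), the brush pot, tub and palette look unmoved in the last picture, and the job is handed in; no verdict was returned.

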